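Turn the cover plate over on its sloping rest

TASK

The thin metal cover plate lies on the small sloping rest with its plain face out, and its hollow face must be inspected. Slide the plate sideways along the ledge until it stands out well past one side of the rest, so that a finger can get behind it there, then lift it off, turn it over and set it back on the ledge with the hollow, rimmed face out, flat against the board and pushed back flush with the sides of the rest. Do not let the plate fall off and leave the other things where they are.

Things in the scene. Friction and masses are not known exactly. Their poses are not given: they have to be found in the camera images.
- rest: Fixed dark steel rest: board 120 wide (y), 94 up its slope, leaning back 35 deg from vertical; a ledge 6 thick along its foot stands 16 out from its face, with no end stops. Origin: on the board's front face at the top of the ledge, half-way along, 30 above the work surface. x goes into the board, square to it (-x is out), y along the ledge, z up the slope.
- stand: The fixed metal block that carries the rest and moves with it: base plate 135x120x8 mm and a solid block about 80 mm deep behind the board, so no finger fits behind the board itself; origin on the work surface, 34 mm behind the ledge's line, x away from the viewer, y along the ledge. All of it stays within the board's 120 mm width: beside it there is free air in front and behind.
- plate_centre (a point): Centre of the loose aluminium plate: 120 wide (own y), 90 high (z), 8 thick (x), 0.11-0.18 kg. Own -x face plain and flat; +x face hollow (16 wide rim round a 4 deep pocket). At first its axes are the rest's, centre at x -4, y within 5 of 0, z 45 mm there; its top ends 4 below the board's top. Slid up to 45 mm sideways it stays on the ledge. Turned over, own +x points out.
- spool: small white spool of brass wire, 28 mm across, 14 high, standing in front of the rest; leave alone; origin under its centre.
- cup: clear round dust cup, 30 mm across, 8 high, in front of the rest; leave alone; origin under its centre.
- blue_case: closed blue hinged case 58x99x24, behind the rest; leave alone; origin under its centre.
- loupe: black eye loupe 34 mm across, 34 high; leave alone; origin under its centre.
- tweezers: steel tweezers 131 mm long lying flat; leave alone; origin under its centre.
- vial: small vial 14 mm across, 38 high, behind the rest; leave alone; origin under its centre.
- nippers: small end nippers 102 mm long lying flat, black handles; leave alone; origin under its centre.
- tin: small round tin 44 mm across, 56 high, at the right; leave alone; origin under its centre.

How it is judged (in metres and radians):
On the way, in this order (a step that is already met when the one before it is completed fails the run):
1. the plate, still seated on the ledge with its plain face out, stands out at least 15 mm past one side of the rest (x of plate_centre in the frame of rest between -0.008 and 0 m and z of plate_centre in the frame of rest between 0.041 and 0.05 m and angle between the z axis of plate_centre and the z axis of rest, either way round below 0.1 rad and angle between plate_centre's own x axis and vertical above 1.9 rad and (y of plate_centre in the frame of rest above 0.015 m or y of plate_centre in the frame of rest below -0.015 m)), for 0.1 s.
2. the plate is lifted clear of its place on the rest (40 mm out or 45 mm up the slope) ((z of plate_centre in the frame of rest above 0.09 m or x of plate_centre in the frame of rest below -0.044 m)), for 0.1 s.
At the end, for the whole second after the job is handed in: The plate stands on the ledge, flat against the board (within 4 mm and 0.1 rad), hollow rimmed face out, its ends within 8 mm of flush with the sides of the rest, let go (x of plate_centre in the frame of rest between -0.008 and 0 m and z of plate_centre in the frame of rest between 0.041 and 0.05 m and angle between the z axis of plate_centre and the z axis of rest, either way round below 0.1 rad and angle between plate_centre's own x axis and vertical below 1.2 rad and y of plate_centre in the frame of rest between -0.008 and 0.008 m); the robot touches nothing.
It fails at once if the plate has fallen off the rest or been put on the work surface (height (world z) of plate_centre below 0.04 m).
It fails at once if another thing on the surface is moved by more than 15 mm (distance of any of spool, cup, blue_case, loupe, tweezers, vial, nippers, tin from where it was at the start of the episode above 0.015 m).
It also fails if it takes over 69 s, if anything falls off the work surface, if the arm or the gripper's body presses on something with over 40 N, if the wrist force passes 120 N, or if a joint passes its speed limit or range.

ROBOT

A 6-joint arm with a two-finger parallel gripper is mounted at the origin on a cart in front of the work surface, level with it; the furniture and walls round the work are solid. World frame = base frame: x ahead of the robot, y to its left, z up, the work surface at z = 0. Lengths are in mm, angles in rad, forces in N, time in s.
With the tool pointing down it reaches from about 350 to 875 mm from the base axis. Payload 4.2 kg.
Tool frame: the origin (TCP) lies at the very end of the fingers, on their centre line; the grasp point (between the pads) lies 19 mm behind it; z points along the fingers, y is the line along which they close (so a half turn about z gives the same grasp; the last joint's range is limited). The gripper opens to 85 mm and grips with 20 to 120 N. Pads are 22 mm wide; open, the fingers measure 114 mm over their backs; the gripper's body (76 mm by 85 mm) begins 54 mm behind the grasp point. The pads swing forward as they close: fully open they stand 13 mm farther back than shut.
Start: joints at [-1.067, 0.385, 0.008, 0, -1.194, -0.259], TCP at [151.494, -606.34, 197.912] pointing down, gripper open.
Joint ranges: [-3.14, 3.14], [-1.21, 2.06], [-1.07, 1.41], [-3.16, 2.05], [-2.99, -0.16], [-3.1, 3.1]. Speed limits (rad/s): [2.79, 2.79, 3.14, 3.14, 3.14, 3.14].

INTERFACE

Orientations are given as a unit quaternion [x, y, z, w].
In Python, from bench import read_state, get_image, camera_model, job_done gives the robot as it stands.
- The arm moves only by the shell command python3 -m handwheel 'ROWS'. ROWS is JSON, a list of rows, each a list of 7 numbers: the shift along the tool's x, y, z in m, then the turn, a rotation vector about the tool's x, y, z in rad, then the gripper's target within -1 to 1 (fully open at 1, half-way at 0, shut at -1). In form: [[dx, dy, dz, wx, wy, wz, jaw], ...]. A call has 1 to 10 rows; each row is the pose to reach, as a shift and turn from the pose commanded when the call began, along the tool's axes at that moment; what a row does not reach only later rows make up. A row lasts 1/8 s, in which the tool goes at most 62.5 mm and 10.7 degrees, less where a joint would pass 70% of its speed; a pose out of reach is approached as far as the arm can. A call with a gripper value outside its range is refused whole. The fingers move at their own pace and stop on an object; the grip force is fixed at half the most. Time passes only in rows, so rows that repeat a pose let the fingers close. It gives the time, the measured TCP pose, the force, the opening and the grip force at its end, in the units of the state.
- read_state(): the state, without advancing time (a new reading comes with each control period).
- get_image(name): name is "scene" or "top"; returns (picture, depth): 420x560x3 uint8, blue, green, red; 420x560 float32, mm along the optical axis (not along the pixel's ray), 0 where there is no reading.
- camera_model(name): a dict with "K" (3x3 intrinsics, pixels), "rvec" (rotation vector, rad) and "tvec" (3), from world to camera coordinates, as OpenCV has them. Camera axes: x right, y down, z forward; pixel columns grow to the right and rows downward; lengths in mm; the calibration is good to about 2 mm. A picture is of the moment at which its call begins. camera_model takes no time and is no camera call.
- job_done(): hands the job in; it is judged then, once.
The state is a dict: "clock": time; "joints": joint angles; "joint_vel": joint speeds; "joint_efforts": joint torques, N m; "position": TCP position; "ee_rot": TCP orientation; "contact_force": force on the tool from outside, world axes, zero at the start; "wrist_torque": the same for the moment, N m; "gripper_width": finger opening in mm; "grasp_force": force on a finger pad.
Only numpy, scipy, OpenCV 4.12 (cv2) and the standard library are available. Lean on these libraries where they do the work, as an engineer would, in place of code of your own. Each camera call takes 0.05 s, during which the arm holds its last target. There are 200 camera calls.

## Working session

There is one attempt and no reset: what is moved stays moved. The work goes in short steps, Python scripts to look and compute and a shell command to move; the robot and the scene stay as the last step left them, time stands still between calls to the robot, and variables do not carry over. Pictures are saved under pics/ and viewed, at most 10 in all, crops included, and the job is handed in when it is done.

```bash
ls; mkdir -p pics; python3 - <<'E'
from bench import *
import cv2,numpy as np
print(read_state())
for n in("scene","top"):
    im,d=get_image(n); cv2.imwrite(f"pics/{n}0.png",im); np.save(f"pics/{n}0.npy",d); print(camera_model(n))
E
```

```text
pics
{'clock': 0.0, 'joints': array([-1.06741603e+00,  3.85563956e-01,  6.63214619e-03, -4.75050823e-04,
       -1.19401577e+00, -2.58633598e-01]), 'joint_vel': array([ 0.00076963, -0.00035477,  0.00153445,  0.00075196,  0.00076177,
       -0.00199548]), 'joint_efforts': array([ 6.36497771e-04, -3.92287624e+01,  1.88400722e+01,  4.18620050e+00,
       -4.62281474e-03,  9.92254769e-06]), 'position': array([ 151.31356389, -605.73048968,  196.82323337]), 'ee_rot': array([-1.21981099e-01,  9.92531816e-01,  1.08058787e-03, -1.95038707e-04]), 'contact_force': array([-0.46829036,  0.18173772,  0.92697076]), 'wrist_torque': array([-0.04250318,  0.0926551 , -0.0400894 ]), 'grasp_force': 0.0, 'gripper_width': 85.24438671402528}
{'K': array([[503.34339562,   0.        , 290.68915053],
       [  0.        , 503.34339562, 205.23992994],
       [  0.        ,   0.        ,   1.        ]]), 'rvec': array([ 0.77308791, -2.31187448,  1.36178197]), 'tvec': array([ 389.15623097,  257.17426446, 1044.38062298])}
{'K': array([[545.40824223,   0.        , 283.92286843],
       [  0.        , 545.40824223, 207.68346184],
       [  0.        ,   0.        ,   1.        ]]), 'rvec': array([ 1.9969567 , -2.00176017,  0.40113233]), 'tvec': array([-100.91401936,  531.20052357, 1494.46532821])}
```

View pics/scene0.png

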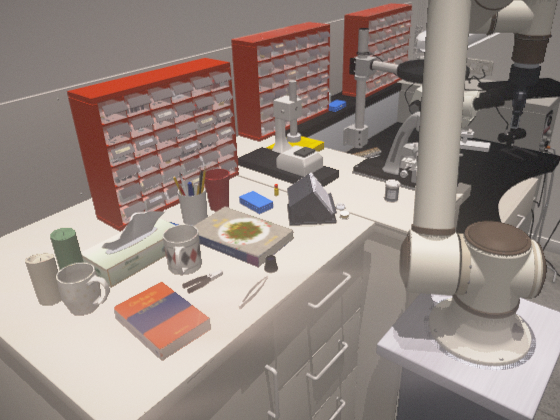

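View pics/top0.png

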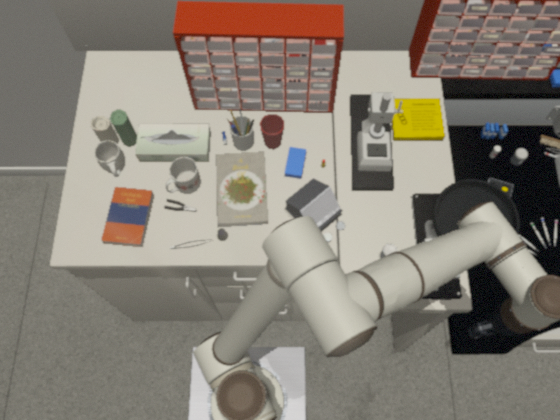

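The scene view shows the rest at about (312,200) px with the plate's light face out. In the top view it is at about (315,205), turned roughly 35–40° in the image. Next I'll zoom in and measure from depth.

```bash
cat > h.py <<'E'
import cv2,numpy as np
from bench import *
from scipy.spatial.transform import Rotation as R
def cloud(n,d):
    c=camera_model(n);M=cv2.Rodrigues(c["rvec"])[0]
    v,u=np.mgrid[:420,:560];K=c["K"]
    P=np.stack([(u-K[0,2])/K[0,0]*d,(v-K[1,2])/K[1,1]*d,d],-1)
    W=(P-c["tvec"])@M
    W[d==0]=np.nan
    return W
E
python3 - <<'E'
from h import *
a=cv2.imread("pics/scene0.png")[150:260,240:380]; b=cv2.imread("pics/top0.png")[135:255,265:405]
A=cv2.resize(a,(630,495)); cv2.imwrite("pics/c1.png",cv2.resize(a,None,fx=5,fy=5,interpolation=2)); cv2.imwrite("pics/c2.png",cv2.resize(b,None,fx=5,fy=5,interpolation=2))
for n in("scene","top"):
    W=cloud(n,np.load(f"pics/{n}0.npy"))
    for uv in ((312,200),(315,180),(325,200),(290,215)) if n=="scene" else ((322,210),(300,195),(330,205),(315,225),(296,160)): print(n,uv,W[uv[1],uv[0]].round())
E
```

```text
scene (312, 200) [ 528. -146.   77.]
scene (315, 180) [ 576. -228.   93.]
scene (325, 200) [ 516. -192.   61.]
scene (290, 215) [ 601. -138.    9.]
top (322, 210) [ 540. -217.   68.]
top (300, 195) [ 587. -151.   73.]
top (330, 205) [ 561. -242.   57.]
top (315, 225) [ 242. -158.  712.]
top (296, 160) [ 731. -141.   28.]
```

View pics/c1.png

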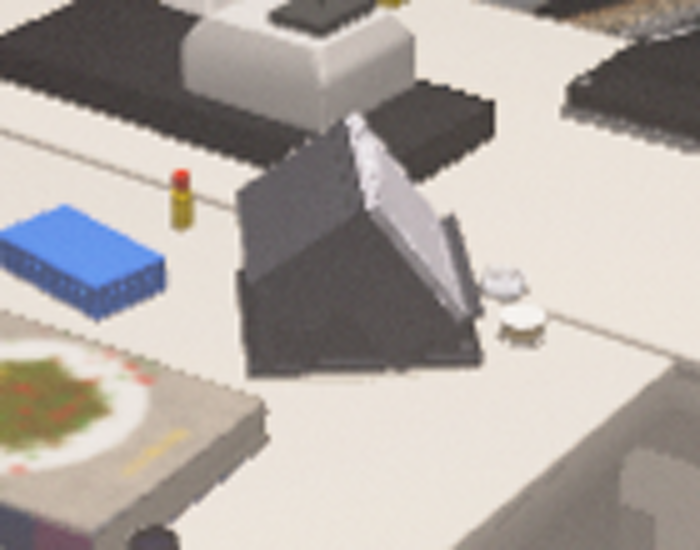

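View pics/c2.png

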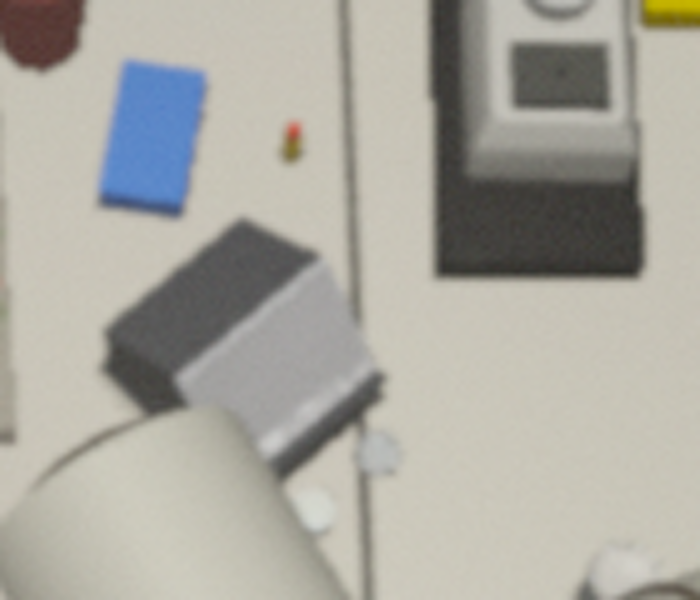

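The crops show the plate's grey face tilted toward −x,−y in the world. The spool and cup are close in front, at crop px (315,510) and (380,452). Next I'll fit the plane and edges from depth.

```bash
cat > fit.py <<'E'
from h import *
im=cv2.imread("pics/top0.png");W=cloud("top",np.load("pics/top0.npy"))
g=im.min(2).astype(int)
H=W[...,2]
roi=np.zeros(H.shape,bool);roi[180:235,285:345]=1
dark=roi&(H>15)&(H<140)
pl=dark&(g>110)
P=W[pl];P=P[np.isfinite(P).all(1)]
for _ in range(4):
    c=P.mean(0);n=np.linalg.svd(P-c)[2][2];n*=np.sign(n[2]);r=(P-c)@n;P=P[abs(r)<max(2.0,2*r.std())]
print(len(P),c,n,r.std(),"tilt from vertical",np.degrees(np.arcsin(n[2])),"yaw",np.degrees(np.arctan2(-n[1],-n[0])))
# top edge of board + back edges by depth: pixels bright region contour
m=(pl.astype(np.uint8))*255
cs=max(cv2.findContours(m,0,2)[0],key=cv2.contourArea)
ap=cv2.approxPolyDP(cs,2.5,True)[:,0];print("plate poly",ap.tolist())
cm=camera_model("top");M=cv2.Rodrigues(cm["rvec"])[0];o=-M.T@cm["tvec"]
for u,v in ap:
    ray=M.T@np.linalg.inv(cm["K"])@[u,v,1];X=o+ray*((c-o)@n)/(ray@n);print(u,v,X.round(1))
for nm,z,rng in(("objs",8,0),):
    lo=(H>4)&(H<30)&np.isfinite(H)
    x=W[...,0];y=W[...,1]
    k=lo&(x>400)&(x<800)&(y>-350)&(y<0)
    N,L,S,C=cv2.connectedComponentsWithStats(k.astype(np.uint8))
    for i in range(1,N):
        if S[i,4]>15: print(S[i],np.nanmean(W[L==i],0).round(),np.nanmax(H[L==i]))
E
python3 fit.py
```

```text
776 [ 546.50022394 -215.19778117   73.94052709] [-0.60896852 -0.54030816  0.58071028] 2.68632785452817 tilt from vertical 35.50051529445153 yaw 41.58108548611235
plate poly [[327, 185], [300, 209], [302, 216], [311, 216], [318, 227], [341, 210]]
327 185 [ 600.1 -230.3  116.1]
300 209 [ 524.6 -149.2  112.4]
302 216 [ 510.7 -155.4   92.1]
311 216 [ 517.9 -182.8   74.1]
318 227 [ 498.5 -205.3   32.8]
341 210 [ 557.  -278.3   26.3]
[348 141  15  52 313] [ 699. -328.   23.] 29.981020368582367
[264 142  18   8  53] [789. -63.  17.] 29.565974699100032
[280 146  27  33 517] [ 728. -135.   21.] 29.938423981399037
[321 162   5   6  16] [ 721. -227.   15.] 27.967245758659132
[252 174  11  10  33] [670. -15.  27.] 29.99416345693748
[261 177   6   7  21] [659. -37.  27.] 29.746071068144374
[252 185  15  22  95] [609. -29.  27.] 29.95243784958567
[251 207  18  19 143] [535. -29.  23.] 29.985646914559936
[285 207  12  11  40] [ 557. -121.   10.] 27.895986385191826
[320 213  23  18  57] [ 527. -247.    8.] 17.733380938057845
[322 231  11  11  66] [ 477. -234.   12.] 21.76037938435798
```

```bash
python3 -m handwheel '[[0,0,-0.06,0,0,0,-1],[-0.05,0.02,-0.10,0,0,0,-1],[-0.10,0.05,-0.132,0,0,0,-1],[-0.34,0.17,-0.132,0,0,0,-1],[-0.34,0.17,-0.132,0,0,0,-1],[-0.34,0.17,-0.132,0,0,0,-1],[-0.34,0.17,-0.132,0,0,0,-1],[-0.34,0.17,-0.132,0,0,0,-1],[-0.34,0.17,-0.132,0,0,0,-1]]'
python3 - <<'E'
from h import *
print(read_state()["joints"])
im,d=get_image("top"); cv2.imwrite("pics/top1.png",im); np.save("pics/top1.npy",d)
cv2.imwrite("pics/c3.png",cv2.resize(im[100:310,200:480],None,fx=2.5,fy=2.5,interpolation=2))
E
```

```text
clock: 1.23
position: [441.3, -357.5, 329.1]
ee_rot: [-0.124, 0.992, 0.001, -0.001]
contact_force: [-0.5, -0.3, -0.3]
gripper_width: -0.2
grasp_force: 0.0
[-3.95960489e-01  2.26409052e-01  1.05602641e-01 -3.57343294e-04
 -1.45149821e+00 -9.26759854e-01]
```

View pics/c3.png

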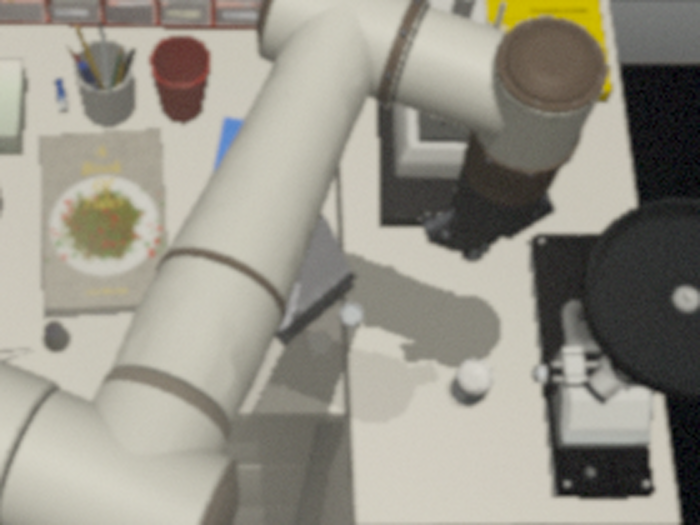

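The view shows the upper arm covering half of the rest, with the ledge's right end at crop px (352,275). I'll solve the rest pose (x, y, yaw) by least squares from the corner pixels already seen in both first pictures.

```bash
cat >> h.py <<'E'
s35,c35=np.sin(np.radians(35)),np.cos(np.radians(35))
def rest(X,Y,yaw):
    h=np.array([np.cos(yaw),np.sin(yaw),0]);Z=np.array([0,0,1.])
    x=c35*h-s35*Z;z=c35*Z+s35*h;y=np.cross(z,x)
    return np.column_stack([x,y,z]),np.array([X,Y,30.])
def proj(n,P):
    c=camera_model(n);return cv2.projectPoints(np.array(P,float).reshape(-1,1,3),c["rvec"],c["tvec"],c["K"],None)[0][:,0]
E
cat > pose.py <<'E'
from h import *
from scipy.optimize import least_squares
obs=[("top",(0,-60,90),(329,186.6)),("top",(0,60,90),(300.6,210.6)),("top",(-8,-60,0),(341,209.4)),
("scene",(0,-60,94),(310.4,173)),("scene",(-8,60,90),(312.4,191.6)),("scene",(-8,60,0),(333,213.6)),("scene",(-16,60,-6),(336.4,217))]
def f(p):
    M,o=rest(*p);return np.concatenate([proj(n,M@np.array(q)+o)[0]-uv for n,q,uv in obs])
r=least_squares(f,[510,-215,.73],loss="soft_l1");print(r.x.round(3),np.degrees(r.x[2]),r.fun.reshape(-1,2).round(1))
# depth plane check: plate face should be x=-8
M,o=rest(*r.x)
for n in("top","scene"):
    im=cv2.imread(f"pics/{n}0.png");W=cloud(n,np.load(f"pics/{n}0.npy"));Q=(W-o)@M
    m=(abs(Q[...,1])<45)&(Q[...,2]>15)&(Q[...,2]<75)&(abs(Q[...,0]+8)<15)&(im.min(2)>110)
    q=Q[m];A=np.c_[np.ones(len(q)),q[:,1:]];print(n,len(q),np.median(q,0).round(1),np.linalg.lstsq(A,q[:,0],rcond=None)[0].round(3))
E
python3 pose.py
```

```text
[ 521.932 -223.015    0.661] 37.897779528470046 [[ 0.5  0.3]
 [-2.5 -0.8]
 [-1.   0.6]
 [-0.6 -0.4]
 [ 2.2 -1. ]
 [-0.  -0. ]
 [ 0.1 -3.4]]
top 403 [-6.1 -3.5 47.8] [-6.192e+00 -4.700e-02  1.000e-03]
scene 111 [-5.7  4.5 46.2] [-5.498e+00 -4.800e-02 -2.000e-03]
```

```bash
cat > pose2.py <<'E'
from h import *
from scipy.optimize import least_squares
exec(open("pose.py").read().split("r=least")[0].split("least_squares\n")[1])
pts=[]
M,o=rest(521.9,-223,.70)
for n in("top","scene"):
    im=cv2.imread(f"pics/{n}0.png");W=cloud(n,np.load(f"pics/{n}0.npy"));Q=(W-o)@M
    m=(abs(Q[...,1])<45)&(Q[...,2]>15)&(Q[...,2]<75)&(abs(Q[...,0]+8)<12)&(im.min(2)>110);pts.append(W[m])
def g(p):
    M,o=rest(*p);e=[f(p)/1.2]
    for P in pts:
        q=(P-o)@M;k=np.linalg.lstsq(np.c_[np.ones(len(q)),q[:,1]],q[:,0],rcond=None)[0];e.append([(k[0]+8)/1.5,k[1]*60/1.0])
    return np.concatenate(e)
r=least_squares(g,[522,-223,.7],loss="soft_l1");print(r.x.round(3),np.degrees(r.x[2]),f(r.x).reshape(-1,2).round(1).tolist(),g(r.x)[-4:].round(2))
M,o=rest(*r.x)
# right half silhouettes: ledge/board extents from cloud in top view
W=cloud("top",np.load("pics/top0.npy"));Q=(W-o)@M
m=(W[...,2]>35)&(W[...,2]<130)&(abs(Q[...,0]+2)<12)&(abs(Q[...,1])<90)
print("y extents",np.nanpercentile(Q[m][:,1],[.5,2,98,99.5]).round(1),"z",np.nanpercentile(Q[m][:,2],[1,99]).round(1))
# obstacle heights around: max world z in rest-lateral zones
k=np.isfinite(W[...,2])&(W[...,0]>430)&(W[...,0]<900)&(W[...,1]<0)&(W[...,1]>-480)&(W[...,2]<400)
for x in range(450,900,50): print(x,[int(np.max(W[...,2][k&(abs(W[...,0]-x)<25)&(abs(W[...,1]-y)<25)],initial=0)) for y in range(-25,-480,-50)])
E
python3 pose2.py
```

```text
[ 524.031 -222.827    0.705] 40.38627385762945 [[-0.7, -0.5], [-2.6, -0.4], [-1.6, -0.7], [-2.1, -0.2], [2.6, -0.9], [0.2, -0.3], [0.4, -3.7]] [ 0.27 -0.73  0.67 -0.73]
y extents [-61.5 -59.   57.   58.3] z [ 0.7 95.9]
450 [7, 0, 0, 0, 20, 9, 11, 56, 62, 384]
500 [36, 31, 105, 110, 66, 15, 9, 9, 10, 8]
550 [40, 37, 110, 112, 115, 70, 9, 7, 9, 9]
600 [42, 9, 84, 104, 114, 81, 8, 11, 10, 8]
650 [43, 9, 9, 76, 85, 8, 42, 37, 39, 13]
700 [40, 8, 32, 31, 41, 8, 85, 102, 104, 9]
750 [41, 105, 32, 31, 40, 7, 90, 328, 265, 24]
800 [143, 118, 28, 23, 9, 10, 236, 323, 267, 37]
850 [116, 117, 12, 10, 10, 10, 40, 264, 262, 39]
```

```bash
cat >> h.py <<'E'
POSE=[524.0,-222.8,0.710]
M,o=rest(*POSE)
def row(p,flip=0):
    """row from measured pose to TCP at rest coords p (mm); flip=0: tool y=+x_rest, tool z=-z_rest"""
    s=read_state();Rt=R.from_quat(s["ee_rot"])
    f=-1 if flip else 1
    Rg=R.from_matrix(np.column_stack([f*M[:,1],f*M[:,0],-M[:,2]]))
    d=Rt.inv().apply(M@np.array(p,float)+o-s["position"])/1000
    print(np.r_[d,(Rt.inv()*Rg).as_rotvec()].round(4).tolist())
def here():
    s=read_state();Rt=R.from_quat(s["ee_rot"]).as_matrix()
    print("t",round(s["clock"],2),"rest pos",((s["position"]-o)@M).round(1),"axes err deg",np.degrees([np.arccos(np.clip(-Rt[:,2]@M[:,2],-1,1)),np.arcsin(Rt[:,1]@M[:,1])]).round(2),"J",s["joints"].round(2),"F(rest)",(s["contact_force"]@M).round(1),"w",round(s["gripper_width"],1),"g",round(s["grasp_force"],1))
E
python3 -c "
from h import *
here();row((-40,-105,180))"
```

```text
t 1.27 rest pos [-296.   -48.3  158.1] axes err deg [34.97 63.44] J [-0.4   0.23  0.11 -0.   -1.45 -0.93] F(rest) [0.  0.1 0.2] w 0.2 g 0.0
[-0.2243, 0.0486, 0.1287, 0.5467, 0.3364, 1.0716]
```

```bash
python3 -m handwheel '[[-0.05,0.01,0,0.547,0.336,1.072,-1],[-0.1,0.02,0,0.547,0.336,1.072,-1],[-0.15,0.03,0,0.547,0.336,1.072,-1],[-0.224,0.0486,0.05,0.547,0.336,1.072,-1],[-0.224,0.0486,0.05,0.547,0.336,1.072,-1],[-0.224,0.0486,0.1287,0.547,0.336,1.072,-1],[-0.224,0.0486,0.1287,0.547,0.336,1.072,-1],[-0.224,0.0486,0.1287,0.547,0.336,1.072,-1],[-0.224,0.0486,0.1287,0.547,0.336,1.072,-1],[-0.224,0.0486,0.1287,0.547,0.336,1.072,-1]]'
python3 -c "
from h import *
here();row((-40,-105,180));row((-18,-90,100));row((-18,-90,40))
im,d=get_image('top');cv2.imwrite('pics/top2.png',im);np.save('pics/top2.npy',d)
im2,d=get_image('scene');cv2.imwrite('pics/sc2.png',im2);np.save('pics/scene2.npy',d)
cv2.imwrite('pics/c4.png',np.hstack([cv2.resize(im[120:280,240:400],(400,400)),cv2.resize(im2[100:260,230:390],(400,400))]))"
```

```text
clock: 2.52
position: [645.9, -258.4, 204.3]
ee_rot: [0.4, 0.867, -0.272, -0.123]
contact_force: [-1.3, -1.4, 0.3]
gripper_width: 0.2
grasp_force: 0.0
t 2.52 rest pos [ -43.3 -106.4  182.5] axes err deg [ 0.32 -0.26] J [ 0.02  0.72  0.33  0.38 -1.66 -2.51] F(rest) [-1.7 -0.2 -0.8] w 0.2 g 0.0
[0.0015, 0.0032, 0.0025, 0.0046, 0.0031, -0.0045]
[0.0168, 0.0248, 0.0826, 0.0046, 0.0031, -0.0045]
[0.017, 0.0245, 0.1426, 0.0046, 0.0031, -0.0045]
```

View pics/c4.png

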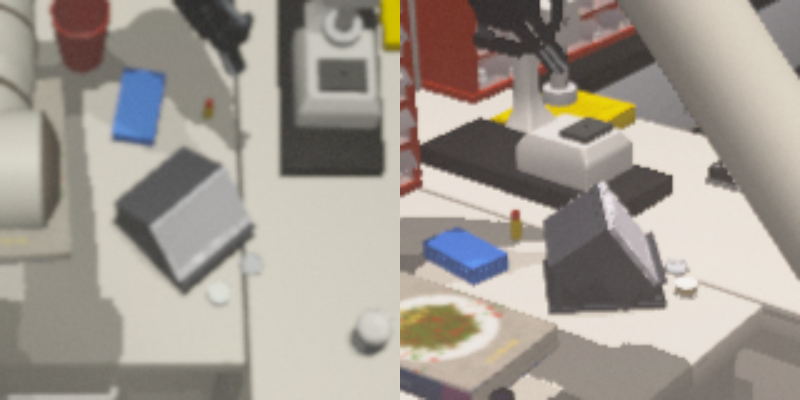

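Both crops now show the whole rest unobstructed; in the top crop the plate quad spans about (203,165), (245,222), (185,275), (148,232). I'll refine the pose with it.

```bash
cat > pose3.py <<'E'
from h import *
from scipy.optimize import least_squares
im=cv2.imread("pics/top2.png");D=np.load("pics/top2.npy");W=cloud("top",D);Q=(W-o)@M
f=4;g=cv2.resize(im[175:245,275:350].min(2),None,fx=f,fy=f,interpolation=2)
near=cv2.resize(((abs(Q[...,0])<30)&(abs(Q[...,1])<75)&(Q[...,2]>-5)&(Q[...,2]<100))[175:245,275:350].astype(np.uint8),None,fx=f,fy=f,interpolation=0)
pm=((g>115)&(near>0)).astype(np.uint8)
cs=max(cv2.findContours(cv2.morphologyEx(pm,2,np.ones((5,5))),0,1)[0],key=cv2.contourArea)
h=cv2.convexHull(cs);quad=None
for e in range(2,40):
    q=cv2.approxPolyDP(h,e,True)
    if len(q)==4: quad=q[:,0];break
uv=(quad+.5)/f-.5+[275,175];print(uv.tolist(),cv2.contourArea(cs))
names=[(0,-60,90),(-8,-60,0),(-8,60,0),(0,60,90)]
pr=lambda p:np.array([proj("top",rest(*p)[0]@np.array(n)+rest(*p)[1])[0] for n in names])
p0=pr(POSE);print(p0.round(1).tolist())
ob=np.array([uv[np.argmin(((uv-a)**2).sum(1))] for a in p0])
r=least_squares(lambda p:(pr(p)-ob).ravel(),POSE);print(r.x.round(3),r.fun.reshape(-1,2).round(1).tolist())
m=(abs(Q[...,1])<40)&(Q[...,2]>20)&(Q[...,2]<70)&(abs(Q[...,0]+8)<15);q=Q[m]
print(len(q),np.linalg.lstsq(np.c_[np.ones(len(q)),q[:,1:]],q[:,0],rcond=None)[0].round(3))
E
python3 pose3.py
```

```text
[[328.375, 185.625], [341.375, 209.875], [311.125, 232.125], [299.375, 209.625]] 15735.0
[[328.1, 186.1], [339.4, 208.6], [310.3, 232.6], [298.0, 210.3]]
[ 524.051 -225.787    0.693] [[1.2, 0.5], [-0.8, -1.0], [-0.1, 0.2], [-0.3, 0.3]]
323 [-7.893 -0.013  0.012]
```

```bash
sed -i 's/^POSE=.*/POSE=[524.0,-224.5,0.705]/' h.py; python3 -c "
from h import *
here();row((-19,-88,100));row((-19,-88,30))"
```

```text
t 2.62 rest pos [ -41.4 -104.4  183. ] axes err deg [0.38 0.01] J [ 0.02  0.72  0.33  0.38 -1.66 -2.51] F(rest) [-0.1 -0.7 -0. ] w -0.0 g 0.0
[0.0168, 0.0221, 0.083, 0.0039, 0.0053, 0.0001]
[0.0172, 0.0218, 0.153, 0.0039, 0.0053, 0.0001]
```

```bash
python3 -m handwheel '[[0.017,0.022,0.04,0.004,0.005,0,-1],[0.017,0.022,0.08,0.004,0.005,0,-1],[0.017,0.022,0.105,0.004,0.005,0,-1],[0.017,0.022,0.13,0.004,0.005,0,-1],[0.017,0.022,0.153,0.004,0.005,0,-1],[0.017,0.022,0.153,0.004,0.005,0,-1]]'; python3 -c "
from h import *
here();row((-19,-76,30))"
```

```text
clock: 3.38
position: [580.4, -290.6, 63.1]
ee_rot: [0.4, 0.865, -0.274, -0.129]
contact_force: [-0.2, 1.0, 1.1]
gripper_width: 0.2
grasp_force: 0.0
t 3.38 rest pos [-18.9 -86.9  27.2] axes err deg [0.34 0.09] J [-0.03  0.74 -0.02  0.41 -1.32 -2.61] F(rest) [-0.3  0.9  1.2] w 0.2 g 0.0
[0.0109, -0.0001, -0.0027, -0.0047, -0.0036, 0.0015]
```

```bash
python3 -m handwheel '[[0.004,0,-0.001,0,0,0,-1],[0.008,0,-0.002,0,0,0,-1],[0.011,0,-0.002,0,0,0,-1],[0.014,0,-0.002,0,0,0,-1],[0.017,0,-0.002,0,0,0,-1],[0.02,0,-0.002,0,0,0,-1],[0.02,0,-0.002,0,0,0,-1]]'; python3 -c "
from h import *
here()"
```

```text
clock: 4.25
position: [569.8, -274.1, 64.9]
ee_rot: [0.399, 0.865, -0.274, -0.128]
contact_force: [-0.1, 0.5, -0.4]
gripper_width: -0.1
grasp_force: 0.0
t 4.25 rest pos [-17.8 -67.4  30.2] axes err deg [0.22 0.09] J [-0.    0.72 -0.06  0.4  -1.31 -2.64] F(rest) [ 0.4  0.4 -0.2] w -0.1 g 0.0
```

```bash
python3 -m handwheel '[[0.004,0,0,0,0,0,-1],[0.008,0,0,0,0,0,-1],[0.012,0,0,0,0,0,-1],[0.016,0,0,0,0,0,-1],[0.02,0,0,0,0,0,-1],[0.024,0,0,0,0,0,-1],[0.024,0,0,0,0,0,-1]]'; python3 -c "
from h import *
here()
im,d=get_image('top');cv2.imwrite('pics/top3.png',im)
im2,d=get_image('scene');cv2.imwrite('pics/sc3.png',im2)
cv2.imwrite('pics/c5.png',np.hstack([cv2.resize(im[160:260,260:360],(400,400),interpolation=2),cv2.resize(im2[150:250,270:370],(400,400),interpolation=2)]))"
```

```text
clock: 5.12
position: [553.9, -255.5, 64.8]
ee_rot: [0.399, 0.865, -0.274, -0.128]
contact_force: [0.3, -0.2, -0.2]
gripper_width: 0.2
grasp_force: 0.1
t 5.12 rest pos [-17.8 -43.   30.1] axes err deg [0.24 0.11] J [ 0.02  0.69 -0.11  0.39 -1.29 -2.66] F(rest) [ 0.2 -0.4 -0.1] w 0.2 g 0.1
```

View pics/c5.png

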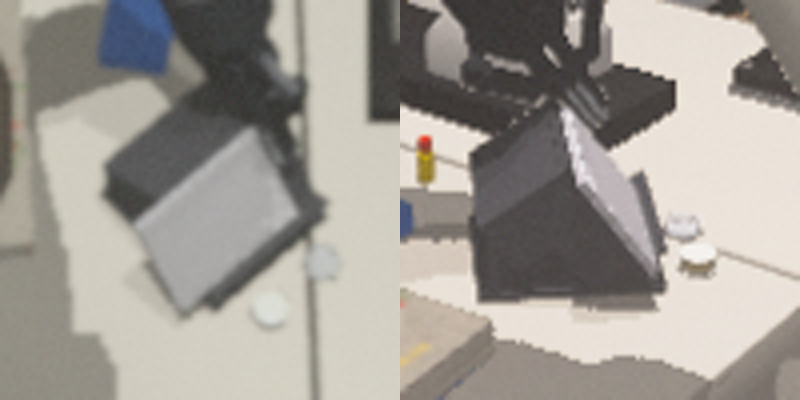

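The plate is sliding: its +y end clearly sticks out past the dark ledge end (top crop (185,315) against ledge end (210,305)). It is still flat and seated. I'll push a little further and measure.

```bash
cat > meas.py <<'E'
from h import *
import sys
def meas(tag,thr=115):
    im,D=get_image("top");cv2.imwrite(f"pics/{tag}.png",im);W=cloud("top",D);Q=(W-o)@M
    m=(Q[...,0]>-20)&(Q[...,0]<6)&(abs(Q[...,1])<130)&(Q[...,2]>3)&(Q[...,2]<97)&(im.min(2)>thr)
    N,L,S,C=cv2.connectedComponentsWithStats(m.astype(np.uint8));i=1+np.argmax(S[1:,4]);q=Q[L==i]
    for a,b in((10,35),(35,60),(60,85)):
        k=q[(q[:,2]>a)&(q[:,2]<b)];print("z",a,b,"n",len(k),"y ends",np.percentile(k[:,1],[1,99]).round(1),"x",np.median(k[:,0]).round(1))
    k=q[(q[:,2]>15)&(q[:,2]<80)];print("plane x=c+a y+b z",np.linalg.lstsq(np.c_[np.ones(len(k)),k[:,1:]],k[:,0],rcond=None)[0].round(3))
if __name__=="__main__": meas(sys.argv[1]);here()
E
python3 -m handwheel '[[0.003,0,0,0,0,0,-1],[0.006,0,0,0,0,0,-1],[0.008,0,0,0,0,0,-1],[0.008,0,0,0,0,0,-1],[0.004,0,0,0,0,0,-1],[-0.01,0,0,0,0,0,-1],[-0.01,0,0,0,0,0,-1]]'; python3 meas.py top4
```

```text
clock: 6.1
position: [561.1, -264.4, 64.4]
ee_rot: [0.4, 0.865, -0.274, -0.128]
contact_force: [0.0, 0.7, -0.4]
gripper_width: -0.0
grasp_force: 0.0
z 10 35 n 256 y ends [-33.1  91.7] x -6.3
z 35 60 n 265 y ends [-32.3  92.2] x -6.6
z 60 85 n 263 y ends [-31.7  92. ] x -6.7
plane x=c+a y+b z [-5.203 -0.026 -0.011]
t 6.15 rest pos [-17.9 -54.   29.6] axes err deg [0.27 0.04] J [ 0.01  0.7  -0.09  0.39 -1.3  -2.65] F(rest) [-0.1  1.1  0.2] w -0.1 g 0.0
```

```bash
python3 -m handwheel '[[0.01,0,0,0,0,0,-1],[0.018,0,0,0,0,0,-1],[0.021,0,0,0,0,0,-1],[0.024,0,0,0,0,0,-1],[0.024,0,0,0,0,0,-1],[0.024,0,0,0,0,0,-1],[0.01,0,0,0,0,0,-1],[0,0,0,0,0,0,-1],[0,0,-0.06,0,0,0,-1],[0,0,-0.1,0,0,0,-1]]'; python3 meas.py top5; python3 -c "
from h import *
row((-30,84,150))"
```

```text
clock: 7.4
position: [606.2, -226.7, 148.1]
ee_rot: [0.4, 0.865, -0.274, -0.127]
contact_force: [1.0, 0.1, 0.2]
gripper_width: -0.3
grasp_force: 0.0
z 10 35 n 246 y ends [-26.3  97.7] x -6.7
z 35 60 n 260 y ends [-26.4  98. ] x -6.9
z 60 85 n 263 y ends [-24.6  98.5] x -7.2
plane x=c+a y+b z [-5.728e+00 -2.300e-02 -3.000e-03]
t 7.45 rest pos [-16.8 -56.8 137.7] axes err deg [ 0.44 -0.05] J [ 0.06  0.68  0.13  0.35 -1.53 -2.61] F(rest) [-0.5 -1.3  5.4] w -0.1 g 0.0
[0.1407, -0.0133, -0.0133, 0.003, 0.007, -0.0009]
```

```bash
python3 -m handwheel '[[0.06,-0.013,-0.013,0.003,0.007,0,0.06],[0.12,-0.013,-0.013,0.003,0.007,0,0.06],[0.142,0.013,-0.013,0.003,0.007,0,0.06],[0.142,0.013,-0.013,0.003,0.007,0,0.06],[0.142,0.013,-0.013,0.003,0.007,0,0.06],[0.142,0.013,-0.013,0.003,0.007,0,0.06]]'; python3 -c "
from h import *
here();row((-4,86,35))"
```

```text
clock: 8.2
position: [526.7, -107.4, 150.0]
ee_rot: [0.401, 0.864, -0.274, -0.132]
contact_force: [0.3, 0.0, 0.1]
gripper_width: 45.6
grasp_force: 0.0
t 8.2 rest pos [ -5.   87.5 143. ] axes err deg [0.67 0.01] J [ 0.25  0.55 -0.09  0.25 -1.5  -2.78] F(rest) [ 0.1 -0.2  0.2] w 45.6 g 0.0
[-0.0025, 0.0017, 0.108, -0.0066, -0.0096, 0.0001]
```

```bash
python3 -m handwheel '[[-0.002,0.001,0.03,-0.006,-0.009,0,0.06],[-0.002,0.001,0.055,-0.006,-0.009,0,0.06],[-0.002,0.001,0.08,-0.006,-0.009,0,0.06],[-0.002,0.001,0.105,-0.006,-0.009,0,0.06],[-0.002,0.001,0.105,-0.006,-0.009,0,0.06]]'; python3 -c "
from h import *
here()
im,d=get_image('top');im2,d=get_image('scene')
cv2.imwrite('pics/c6.png',np.hstack([cv2.resize(im[160:260,260:360],(400,400),interpolation=2),cv2.resize(im2[150:250,270:370],(400,400),interpolation=2)]))"
```

```text
clock: 8.82
position: [479.8, -147.5, 63.1]
ee_rot: [0.4, 0.865, -0.274, -0.128]
contact_force: [-0.4, 0.0, 0.7]
gripper_width: 45.5
grasp_force: 0.0
t 8.82 rest pos [-5.7 87.3 36.5] axes err deg [0.27 0.04] J [ 0.21  0.58 -0.32  0.29 -1.24 -2.82] F(rest) [-0.6  0.3  0.4] w 45.5 g 0.0
```

View pics/c6.png

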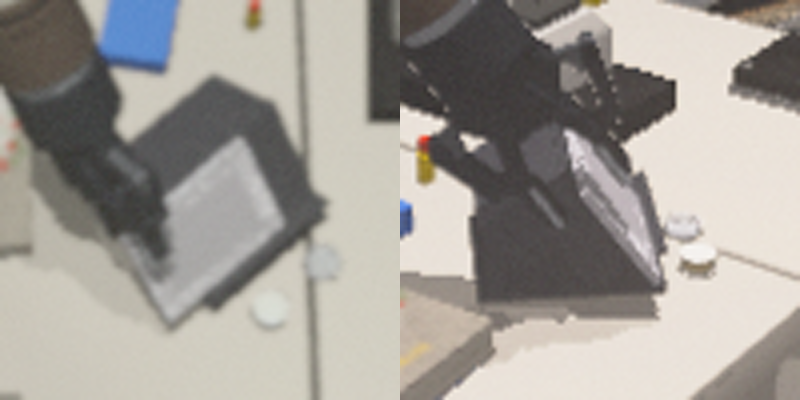

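The fingers straddle the protruding +y end: the front finger is over the plate at crop (160,260) and the rear one is behind it beside the stand. I'll close now.

```bash
python3 -m handwheel '[[0,0.0015,0,0,0,0,-0.4],[0,0.0015,0,0,0,0,-0.7],[0,0.0015,0,0,0,0,-1],[0,0.0015,0,0,0,0,-1],[0,0.0015,0,0,0,0,-1],[0,0.0015,0,0,0,0,-1]]'; python3 meas.py top6
```

```text
clock: 9.68
position: [482.2, -145.7, 64.3]
ee_rot: [0.399, 0.866, -0.274, -0.126]
contact_force: [-1.3, -0.7, 5.0]
gripper_width: 6.4
grasp_force: 60.3
z 10 35 n 251 y ends [-27.9  97. ] x -7.1
z 35 60 n 255 y ends [-26.5  98.3] x -7.6
z 60 85 n 237 y ends [-25.9  98.7] x -7.2
plane x=c+a y+b z [-6.628e+00 -5.000e-03 -1.100e-02]
t 9.72 rest pos [-3.9 87.1 39.1] axes err deg [0.14 0.06] J [ 0.21  0.58 -0.32  0.29 -1.25 -2.82] F(rest) [-4.9  1.1  3.5] w 5.9 g 60.3
```

```bash
python3 -m handwheel '[[0,-0.002,-0.008,0,0,0,-1],[0,-0.006,-0.02,0,0,0,-1],[0,-0.015,-0.04,0,0,0,-1],[0,-0.025,-0.07,0,0,0,-1],[0,-0.04,-0.1,0,0,0,-1],[0,-0.04,-0.13,0,0,0,-1],[0,-0.04,-0.16,0,0,0,-1],[0,-0.04,-0.16,0,0,0,-1]]'; python3 -c "
from h import *
here();row((-44,0,210))"
```

```text
clock: 10.72
position: [529.4, -106.0, 218.4]
ee_rot: [0.399, 0.867, -0.271, -0.124]
contact_force: [-0.3, -0.7, -2.7]
gripper_width: 6.6
grasp_force: 59.6
t 10.72 rest pos [-41.8  86.8 200.7] axes err deg [0.33 0.07] J [ 0.26  0.49 -0.01  0.25 -1.62 -2.75] F(rest) [ 1.  -0.4 -2.6] w 6.6 g 59.6
[-0.0868, -0.0022, -0.009, 0.0048, 0.0031, 0.0012]
```

```bash
python3 -m handwheel '[[-0.02,0,-0.01,0,0,-0.15,-1],[-0.04,0,-0.01,0,0,-0.3,-1],[-0.06,0,-0.01,0,0,-0.45,-1],[-0.08,0,-0.01,0,0,-0.6,-1],[-0.09,0,-0.01,0,0,-0.75,-1],[-0.09,0,-0.01,0,0,-0.9,-1],[-0.09,0,-0.01,0,0,-1.05,-1],[-0.09,0,-0.01,0,0,-1.2,-1],[-0.09,0,-0.01,0,0,-1.35,-1],[-0.09,0,-0.01,0,0,-1.5,-1]]'; python3 -c "
from h import *
here();row((-44,-80,210),1)"
```

```text
clock: 11.98
position: [589.1, -171.9, 223.5]
ee_rot: [-0.3, 0.905, -0.112, -0.28]
contact_force: [-0.3, 0.3, -1.4]
gripper_width: 6.7
grasp_force: 59.7
t 11.97 rest pos [-42.5  -2.1 206.5] axes err deg [ 0.18 86.36] J [ 0.14  0.6   0.16  0.31 -1.67 -1.13] F(rest) [ 0.8  0.5 -1.1] w 6.7 g 59.7
[-0.0034, -0.0778, -0.0037, 0.0035, -0.0003, -1.6343]
```

```bash
python3 -m handwheel '[[0,0,0,0,0,-0.15,-1],[0,-0.01,0,0,0,-0.3,-1],[0,-0.02,0,0,0,-0.45,-1],[0,-0.03,0,0,0,-0.6,-1],[0,-0.04,0,0,0,-0.75,-1],[0,-0.05,0,0,0,-0.9,-1],[0,-0.06,0,0,0,-1.05,-1],[-0.003,-0.078,-0.003,0.003,0,-1.2,-1],[-0.003,-0.078,-0.003,0.003,0,-1.35,-1],[-0.003,-0.078,-0.003,0.003,0,-1.5,-1]]'; python3 -c "
from h import *
here();row((-44,-80,210),1)"
```

```text
clock: 13.22
position: [639.7, -231.6, 226.9]
ee_rot: [0.837, -0.457, -0.108, 0.281]
contact_force: [-0.0, 0.2, -2.5]
gripper_width: 6.6
grasp_force: 59.7
t 13.22 rest pos [-44.5 -80.4 209.2] axes err deg [0.04 7.7 ] J [ 0.05  0.7   0.34  0.36 -1.71  0.48] F(rest) [ 1.5  0.2 -1.9] w 6.6 g 59.7
[-0.0005, -0.0005, -0.0008, 0.0006, 0.0003, -0.1344]
```

```bash
python3 -m handwheel '[[0,0,0,0,0,-0.134,-1],[0,0,0,0,0,-0.134,-1]]'; python3 meas.py top7 ; python3 -c "
from h import *
row((-20,-80,75),1)
im,d=get_image('top');im2,d=get_image('scene')
cv2.imwrite('pics/c7.png',np.hstack([cv2.resize(im[130:250,260:380],(400,400),interpolation=2),cv2.resize(im2[110:230,270:390],(400,400),interpolation=2)]))"
```

```text
clock: 13.48
position: [639.8, -231.4, 227.5]
ee_rot: [0.864, -0.403, -0.125, 0.274]
contact_force: [-0.6, 0.2, -2.3]
gripper_width: 6.3
grasp_force: 59.6
[-0.0008, -0.0248, 0.1351, -0.0, -0.0008, -0.0078]Traceback (most recent call last):
  File "meas.py", line 10, in <module>
    if __name__=="__main__": meas(sys.argv[1]);here()
                             ~~~~^^^^^^^^^^^^^
  File "meas.py", line 8, in meas
    k=q[(q[:,2]>a)&(q[:,2]<b)];print("z",a,b,"n",len(k),"y ends",np.percentile(k[:,1],[1,99]).round(1),"x",np.median(k[:,0]).round(1))
                                                                 ~~~~~~~~~~~~~^^^^^^^^^^^^^^^
    return _quantile_unchecked(
        a, q, axis, out, overwrite_input, method, keepdims, weights)
    return _ureduce(a,
                    func=_quantile_ureduce_func,
    ...<5 lines>...
                    overwrite_input=overwrite_input,
                    method=method)
    r = func(a, **kwargs)
    result = _quantile(arr,
                       quantiles=q,
    ...<2 lines>...
                       out=out,
                       weights=wgt)
    slices_having_nans = np.isnan(arr[-1, ...])
                                  ~~~^^^^^^^^^
IndexError: index -1 is out of bounds for axis 0 with size 0
```

View pics/c7.png

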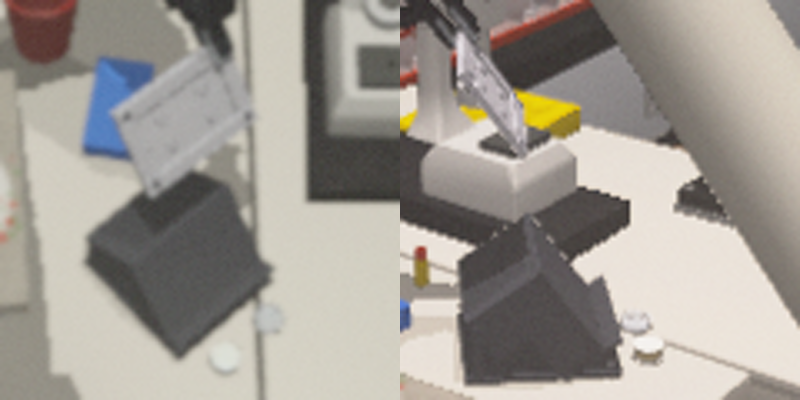

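The plate is held clear of the rest with its hollow, rimmed face out (rim and holes visible at top crop (180,120)). I'll measure its pose in the hand, and the bare board as well.

```bash
python3 - <<'E'
from h import *
im,D=get_image("top");W=cloud("top",D);Q=(W-o)@M
m=(abs(Q[...,0]+48)<15)&(Q[...,1]>-130)&(Q[...,1]<60)&(Q[...,2]>155)&(Q[...,2]<290)&(im.min(2)>95)
N,L,S,C=cv2.connectedComponentsWithStats(m.astype(np.uint8));i=1+np.argmax(S[1:,4]);q=Q[L==i]
print(len(q),np.percentile(q,[1,50,99],axis=0).round(1))
print(np.linalg.lstsq(np.c_[np.ones(len(q)),q[:,1],q[:,2]-210],q[:,0],rcond=None)[0].round(3))
r=cv2.minAreaRect(q[:,1:].astype(np.float32));print("rect y,z",np.array(r[0]).round(1),r[1],r[2])
# board face: bare
b=(abs(Q[...,0])<10)&(abs(Q[...,1])<50)&(Q[...,2]>12)&(Q[...,2]<75)&(im.max(2)<110)&(D>0);k=Q[b]
print("board",len(k),np.linalg.lstsq(np.c_[np.ones(len(k)),k[:,1],k[:,2]],k[:,0],rcond=None)[0].round(3))
b=(abs(Q[...,0])<8)&(abs(Q[...,1])<80)&(Q[...,2]>30)&(Q[...,2]<85)&(im.max(2)<110);print("board y ends",np.percentile(Q[b][:,1],[1,99]).round(1))
here()
E
```

```text
1131 [[-52.6 -87.1 172. ]
 [-45.1 -27.1 216.8]
 [-36.9  30.7 264.1]]
[-4.4689e+01  1.2000e-02 -3.0000e-03]
rect y,z [-28.9 223.7] (112.42974090576172, 121.8230972290039) 89.81550598144531
board 504 [ 1.109 -0.018  0.008]
board y ends [-58.2  59.8]
t 13.68 rest pos [-44.9 -80.7 210.9] axes err deg [0.11 0.41] J [ 0.05  0.7   0.34  0.36 -1.71  0.61] F(rest) [ 1.1 -0.3 -0.8] w 6.4 g 59.6
```

```bash
python3 -c "
from h import *
row((-14,-84,60),1)"
python3 -m handwheel '[[0.003,-0.03,0.03,0,0,-0.007,-1],[0.003,-0.03,0.06,0,0,-0.007,-1],[0.003,-0.03,0.09,0,0,-0.007,-1],[0.003,-0.03,0.12,0,0,-0.007,-1],[0.003,-0.03,0.15,0,0,-0.007,-1],[0.003,-0.03,0.15,0,0,-0.007,-1]]'
python3 -c "
from h import *
here();row((-8,-84,41),1);row((-4,-84,39),1)"
```

```text
[0.0028, -0.0308, 0.1509, -0.0008, -0.0018, -0.0072]
clock: 14.42
position: [593.9, -274.3, 87.2]
ee_rot: [0.865, -0.4, -0.127, 0.274]
contact_force: [0.5, 0.7, -0.8]
gripper_width: 6.5
grasp_force: 59.6
t 14.43 rest pos [-15.6 -83.2  58.9] axes err deg [ 0.17 -0.06] J [-0.    0.73  0.04  0.39 -1.38  0.54] F(rest) [ 1.1  0.2 -0.2] w 6.5 g 59.6
[0.0008, -0.0076, 0.0179, 0.0025, 0.0017, 0.001]
[0.0008, -0.0116, 0.0198, 0.0025, 0.0017, 0.001]
```

```bash
python3 -m handwheel '[[0.001,-0.004,0.006,0,0,0,-1],[0.001,-0.007,0.011,0,0,0,-1],[0.001,-0.008,0.015,0,0,0,-1],[0.001,-0.009,0.018,0,0,0,-1],[0.001,-0.01,0.018,0,0,0,-1]]'
python3 -c "
from h import *
here()"; python3 meas.py top8
```

```text
clock: 15.05
position: [595.2, -275.9, 68.2]
ee_rot: [0.866, -0.399, -0.125, 0.273]
contact_force: [-0.5, -0.3, -1.5]
gripper_width: 6.3
grasp_force: 59.7
t 15.05 rest pos [ -4.8 -85.3  43.3] axes err deg [ 0.14 -0.06] J [-0.01  0.75  0.02  0.4  -1.35  0.52] F(rest) [ 0.3  0.1 -1.6] w 6.3 g 59.7
z 10 35 n 267 y ends [-91.3  27.7] x -6.1
z 35 60 n 243 y ends [-91.4  26.4] x -4.5
z 60 85 n 206 y ends [-90.4  26.2] x -5.1
plane x=c+a y+b z [-5.446e+00  1.000e-03  1.000e-02]
t 15.1 rest pos [ -4.7 -85.4  43.5] axes err deg [ 0.16 -0.05] J [-0.01  0.75  0.02  0.4  -1.35  0.52] F(rest) [ 1.  -0.2 -1.2] w 6.4 g 59.7
```

```bash
python3 -m handwheel '[[0,0,0.0015,0,0,0,-1],[0,0,0.003,0,0,0,-1],[0,0,0.0045,0,0,0,-1],[0,0,0.0045,0,0,0,-1]]'
python3 -c "
from h import *
here()"
```

```text
clock: 15.6
position: [594.4, -277.4, 66.0]
ee_rot: [0.866, -0.399, -0.124, 0.273]
contact_force: [2.6, 4.3, 3.4]
gripper_width: 6.5
grasp_force: 60.6
t 15.6 rest pos [ -4.8 -86.   40.6] axes err deg [ 0.3  -0.03] J [-0.01  0.75  0.01  0.4  -1.34  0.52] F(rest) [1.9 1.6 5.5] w 6.5 g 60.6
```

```bash
python3 -m handwheel '[[0,0,0.003,0,0,0,-1],[0,0,0.003,0,0,0,-0.8],[0,0,0.003,0,0,0,-0.7],[0,0,0.002,0,0,0,-0.4],[0,0,0.002,0,0,0,0],[0,0,0.002,0,0,0,0],[0,0,0.002,0,0,0,0]]'
python3 meas.py top9
```

```text
clock: 16.48
position: [592.4, -278.4, 62.9]
ee_rot: [0.866, -0.399, -0.125, 0.273]
contact_force: [-0.6, 0.4, -0.3]
gripper_width: 42.6
grasp_force: 0.0
z 10 35 n 258 y ends [-90.2  26.8] x -4.4
z 35 60 n 227 y ends [-86.7  26.8] x -3.1
z 60 85 n 200 y ends [-78.3  27.9] x -4.6
plane x=c+a y+b z [-4.727 -0.021  0.01 ]
t 16.52 rest pos [ -4.8 -85.4  36.9] axes err deg [ 0.14 -0.05] J [-0.01  0.75  0.01  0.4  -1.33  0.52] F(rest) [-0.4  0.4 -0.8] w 42.7 g 0.0
```

```bash
python3 -m handwheel '[[0,0,-0.04,0,0,0,0],[0,0,-0.08,0,0,0,0],[0,0,-0.11,0,0,0,0],[0.02,0.014,-0.11,0,0,0,-1],[0.04,0.014,-0.11,0,0,0,-1],[0.04,0.014,-0.11,0,0,0,-1],[0.04,0.014,-0.11,0,0,0,-1]]'
python3 meas.py top10;python3 -c "
from h import *
row((-19,-125,30),1)"
```

```text
clock: 17.4
position: [656.7, -275.6, 160.5]
ee_rot: [0.866, -0.4, -0.126, 0.273]
contact_force: [-0.7, 0.4, 0.7]
gripper_width: 0.1
grasp_force: 0.0
z 10 35 n 254 y ends [-90.9  26.1] x -3.9
z 35 60 n 248 y ends [-90.3  27.6] x -3.0
z 60 85 n 223 y ends [-91.7  28. ] x -4.3
plane x=c+a y+b z [-4.378e+00 -2.000e-02  3.000e-03]
t 17.45 rest pos [ -19.1 -124.8  146.4] axes err deg [ 0.08 -0.07] J [-0.    0.78  0.32  0.38 -1.6   0.63] F(rest) [1.2 0.5 0.1] w -0.1 g 0.0
[0.0001, -0.0001, 0.1164, -0.0003, -0.0014, 0.0012]
```

```bash
python3 -m handwheel '[[0,0,0.04,0,0,0,-1],[0,0,0.08,0,0,0,-1],[0,0,0.116,0,0,0,-1],[0,0,0.116,0,0,0,-1],[-0.012,0,0.116,0,0,0,-1],[-0.022,0,0.116,0,0,0,-1],[-0.027,0,0.116,0,0,0,-1],[-0.032,0,0.116,0,0,0,-1]]'
python3 -m handwheel '[[-0.004,0,0,0,0,0,-1],[-0.008,0,0,0,0,0,-1],[-0.012,0,0,0,0,0,-1],[-0.016,0,0,0,0,0,-1],[-0.018,0,0,0,0,0,-1],[-0.02,0,0,0,0,0,-1],[-0.02,0,0,0,0,0,-1]]'
python3 meas.py top11
```

```text
clock: 18.45
position: [587.6, -293.7, 67.3]
ee_rot: [0.867, -0.399, -0.123, 0.273]
contact_force: [1.0, -1.0, 0.7]
gripper_width: 0.1
grasp_force: 0.8
clock: 19.32
position: [573.0, -278.8, 66.0]
ee_rot: [0.866, -0.399, -0.125, 0.273]
contact_force: [0.0, -1.0, -0.2]
gripper_width: 0.1
grasp_force: 0.5
z 10 35 n 255 y ends [-63.3  54. ] x -4.3
z 35 60 n 245 y ends [-63.2  54.5] x -3.1
z 60 85 n 222 y ends [-61.4  54.3] x -4.7
plane x=c+a y+b z [-3.14  -0.013 -0.015]
t 19.38 rest pos [-18.9 -73.1  30.6] axes err deg [ 0.1  -0.06] J [-0.01  0.72 -0.05  0.4  -1.31  0.51] F(rest) [-0.6 -1.4  0.5] w -0.5 g 0.4
```

```bash
python3 -m handwheel '[[-0.002,0,0,0,0,0,-1],[-0.004,0,0,0,0,0,-1],[-0.005,0,0,0,0,0,-1],[-0.005,0,0,0,0,0,-1],[0.005,0,0,0,0,0,-1],[0.025,0,0,0,0,0,-1],[0.03,0,-0.05,0,0,0,-1],[0.03,0,-0.1,0,0,0,-1],[0.03,0.02,-0.14,0,0,0,-1],[0.03,0.02,-0.14,0,0,0,-1]]'
python3 meas.py top12; python3 -c "
from h import *
im,d=get_image('top');im2,d=get_image('scene')
cv2.imwrite('pics/c8.png',np.hstack([cv2.resize(im[160:250,270:360],(400,400),interpolation=2),cv2.resize(im2[150:240,270:360],(400,400),interpolation=2)]))"
```

```text
clock: 20.62
position: [643.8, -260.2, 196.5]
ee_rot: [0.867, -0.4, -0.121, 0.272]
contact_force: [0.2, 0.5, 0.3]
gripper_width: -0.0
grasp_force: 0.0
z 10 35 n 258 y ends [-58.3  59.3] x -4.5
z 35 60 n 241 y ends [-58.2  59.3] x -3.0
z 60 85 n 233 y ends [-57.6  59.3] x -5.0
plane x=c+a y+b z [-4.07  -0.018  0.   ]
t 20.68 rest pos [ -39.1 -103.8  172.6] axes err deg [0.36 0.03] J [ 0.02  0.72  0.3   0.38 -1.64  0.62] F(rest) [ 0.1 -0.4 -0.1] w 0.2 g 0.0
```

View pics/c8.png

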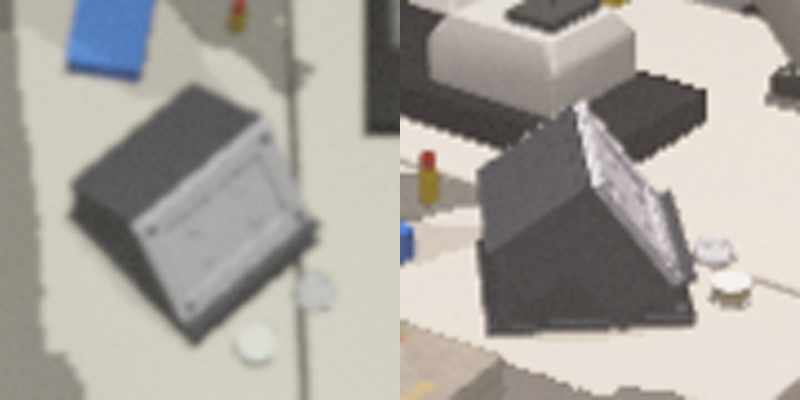

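The plate sits flat on the ledge with its rimmed face out. Its ends measure −58/+59 mm against the board's −58/+60 mm, so it is flush, and the spool and cup look where they were. I'll hand in.

```bash
python3 -c "
from bench import *
print(job_done())"
```

```text
the job is handed in; nothing more can be done
None
```

The job is handed in: the plate was slid out, lifted, turned over and set back flat on the ledge with its hollow face out, its ends within about 1 mm of flush by the last measurement; the hand-in returned no verdict.

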